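# Close the balance's draft shield and start the weighing

## Robot

A 6-joint arm with a two-finger parallel gripper is mounted at the origin on the work surface. World frame = base frame: x ahead of the robot, y to its left, z up, the work surface at z = 0. Lengths are in m, angles in rad, forces in N, time in s.
With the tool pointing down it reaches from about 0.3 to 0.875 m from the base axis. Payload 6.4 kg.
Tool frame: the origin (TCP) lies between the finger pads; the fingertips stand 17 mm ahead of it and the grasp point (between the pads) lies 2 mm behind it; z points along the fingers, y is the direction in which the jaws open and shut (so a half turn about z gives the same grasp; the last joint's range is limited). The gripper opens to 88 mm and grips with 3 to 60 N. Pads are 18 mm wide; open, the fingers measure 123 mm over their backs; the gripper's body (75 mm by 187 mm) begins 45 mm behind the grasp point.
Start: joints at [1.002, 0.181, 1.607, -0, 1.354, -0.206], TCP at [0.204, 0.538, 0.256] pointing down, gripper open.
Joint ranges: [-2.99, 2.99], [-0.89, 2.07], [0.3, 2.58], [-1.14, 4.28], [0, 2.63], [-3.12, 3.12]. Speed limits (rad/s): [2.57, 2.57, 3.01, 3.14, 3.14, 3.14].

## Interface

Orientations are given as a 3x3 rotation matrix whose columns are the frame's x, y, z axes.
In Python, from station import env, effector, planner, eyes gives the robot as it stands. Calls block until the motion is done:
- env.move_ptp(position, orientation): joint-space move of the TCP to a pose.
- env.move_linear(position, orientation=None, v=0.15): straight line of the TCP; orientation=None keeps the orientation; v is the mean speed in m/s.
- env.move_j(angles): joint-space move.
- effector.gripper_to(opening, effort=None): opening from 0.0 (shut) to 1.0 (fully open); effort is the grip in N (None keeps the last); returns when the fingers have stopped.
- env.hold(seconds).
- planner.ik(position, orientation): joint angles nearest the present ones, or None.
- eyes.grab_frame(name): name is "scene" or "top" or "wrist"; returns a dict with "img" (384x512x3 uint8, red, green, blue), "fx", "fy", "cx", "cy" (pixels), "extrinsics" (4x4, takes a point from camera to world coordinates); the wrist camera has in their place "tool_from_camera" (4x4, takes a point from camera to tool coordinates, whose origin is the TCP and whose axes are the flange's). Camera axes: x right, y down, z forward; pixel columns grow to the right and rows downward; lengths in m; the calibration is good to about 2 mm. A picture is of the moment at which its call begins: read the wrist's pose just before it. There is no depth.
A pose or a line that the arm cannot do raises env.Unreachable and nothing moves.
- env.sign_off(): hands the job in, once; it reports no verdict.
Readings, each from a call of its own:
- env.get_time(): time.
- env.get_joint_positions(): joint angles.
- env.get_joint_vel(): joint speeds.
- env.get_effort(): joint torques, N m.
- env.get_position(): TCP position.
- env.get_tcp_rot(): TCP orientation.
- env.get_force(): force on the tool from outside, world axes, zero at the start.
- env.get_wrist_torque(): the same for the moment, N m.
- env.get_finger_gap(): opening from 0.0 (shut) to 1.0 (fully open).
Only numpy, scipy, OpenCV 4.12 (cv2) and the standard library are available. Lean on these libraries where they do the work, as an engineer would, in place of code of your own. Each camera call takes 0.05 s, during which the arm holds its last target.

## Task

A bottle is waiting on the pan of the laboratory balance, but the draft shield's side door and top door have been left open. With the fingertips push both sliding doors fully shut, gently and without pinching their tabs, then press the long bar key on the front deck fully down for a moment and let it go. Do not press the two round keys, and leave the bottle on the pan and the things on the bench where they stand.

Things in the scene. Friction and masses are not known exactly. Their poses are not given: they have to be found in the camera images.
- balance: Laboratory balance, fixed to the bench: white base 300 (x) by 210 (y) mm, deck 55 mm above the bench. Origin: centre of the underside, at bench height; x points from the key deck (front, towards the robot) to the rear, y to its left, z up. On the front deck, behind the keys, a display 28 (x) by 100 mm at x = -66 mm rises to z = 67 mm.
- chamber_top (a point): Centre of the chamber's top edge, at balance (50, 0, 185) mm: a clear draft-shield box with slim grey frames on the rear of the deck, balance x = -30 to +130 mm, y = -86 to +86 mm. Front, rear and right panes are fixed; the left (+y) pane and the top pane are the sliding doors. Highest fixed part 185 mm, 190 mm with the top door.
- side_door (a joint): Opening of the left door in m: 0 = shut at its stop, up to 0.11. It opens along balance +x (rearwards); push along -x to shut. Clear pane 156 (x) by 122 mm, 4 mm thick, outer face at balance y = 92 mm, z from 60 to 182 mm; shut, it covers x = -28 to +128 mm. Slides with about 1.5 N of friction and stays where it is left.
- side_tab (a point): Centre of the side door's grip tab, moving with the door: a grey upright tab 12 (x) by 42 (y) by 50 (z) mm that stands out sideways (+y) from the door, from its face at balance y = 92 mm to y = 133 mm, z from 132 to 182 mm. Push on its rear (+x) face. When shut it lies at balance (-10, 112.5, 157) mm.
- top_door (a joint): Opening of the top door in m: 0 = shut at its stop, up to 0.11. It opens along balance +x (rearwards); push along -x to shut. Clear pane 156 (x) by 168 (y) mm, 4 mm thick, top face at z = 190 mm; shut, it covers x = -28 to +128 mm. Slides with about 1.5 N of friction and stays where it is left.
- top_tab (a point): Centre of the top door's grip tab, moving with the door: a grey upright tab 12 (x) by 110 (y) by 24 (z) mm standing on the door, its top at z = 213.5 mm. Push on its rear (+x) face. When shut it lies at balance (-10, 0, 201.5) mm.
- bar_key (a joint): Travel of the long bar key in m: 0 = up, 0.006 = fully down, when its top is still 2 mm above the deck. A spring brings it back; fully down takes about 5 N.
- bar_key_top (a point): Centre of the top face of the bar key: a grey key 24 (x) by 52 (y) mm in the middle of the front deck, at balance (-115, 0) mm, its top at z = 63 mm when up. It is pressed straight down.
- round_key_left (a joint): Travel of the left round key (m), not to be pressed: 18 mm across, at balance (-115, +75) mm, top at z = 63 mm.
- round_key_right (a joint): Travel of the right round key (m), not to be pressed: 18 mm across, at balance (-115, -75) mm, top at z = 63 mm.
- pan_bottle: Stoppered glass bottle, 42 mm across and 85 mm tall, standing loose on the round steel pan (84 mm across, top at z = 65 mm) inside the chamber. Origin: centre of its underside. Leave it alone.
- bench_bottle: Stoppered glass bottle, 68 mm across and 135 mm tall, loose on the bench near the balance. Origin: centre of its underside. Leave it alone.
- cup_stack: Stack of white sample cups, 44 mm across and 120 mm tall, loose on the bench near the balance. Origin: centre of its underside. Leave it alone.
- tub: White lidded tub, 84 mm across and 85 mm tall, loose on the bench near the balance. Origin: centre of its underside. Leave it alone.

How it is judged:
On the way, in this order (a step that is already met when the one before it is completed fails the run):
1. both doors of the draft shield are shut (value of joint each of side_door, top_door below 0.004 m), for 0.2 s.
2. the bar key is pressed down (all of step 1 and value of joint bar_key above 0.0045 m), for 0.1 s.
At the end, for the whole second after the job is handed in: Both doors are within 4 mm of shut, the bar key is up again (less than 2 mm down), the bottle stands upright and still on the pan, and none of the loose things has moved more than 15 mm (all of step 1 and value of joint bar_key below 0.002 m and angle between pan_bottle's own z axis and vertical below 0.1 rad and distance of each of pan_bottle, bench_bottle, cup_stack, tub from where it was at the start of the episode below 0.015 m and linear speed of pan_bottle below 0.02 m/s); the robot touches nothing.
It fails at once if the bottle on the pan, or the bottle, cups or tub on the bench, is shifted more than 15 mm, lifted or tipped (distance of any of pan_bottle, bench_bottle, cup_stack, tub from where it was at the start of the episode above 0.015 m or angle between any of pan_bottle, bench_bottle, cup_stack, tub's own z axis and vertical above 0.25 rad).
It fails at once if a door's tab is pinched: the fingers press on its front and its rear at once ((contact force between the fingers and side_door_c1 above 3 N and contact force between the fingers and side_door_c2 above 3 N) or (contact force between the fingers and top_door_c1 above 3 N and contact force between the fingers and top_door_c2 above 3 N)).
It fails at once if a door is slammed (shuts faster than 0.5 m/s) (velocity of joint any of side_door, top_door below -0.5 m/s).
It fails at once if the bar key is pressed while a door stands open (value of joint bar_key above 0.003 m and value of joint any of side_door, top_door above 0.006 m).
It fails at once if one of the round keys is pressed (value of joint any of round_key_left, round_key_right above 0.003 m).
It also fails if it takes over 54 s, if anything falls off the work surface, if the arm or the gripper's body presses on something with over 40 N, if the wrist force passes 120 N, or if a joint passes its speed limit or range.

## Working session

There is one attempt and no reset: what is moved stays moved. The work goes in short steps, each a Python script; the robot and the scene stay as the last script left them, time stands still between calls to the robot, and variables do not carry over. Pictures are saved under pics/ and viewed, and the job is handed in when it is done.

```bash
ls; mkdir -p pics
python3 - <<'E'
from station import env, eyes
import cv2, numpy as np
for n in ["scene","top","wrist"]:
    f=eyes.grab_frame(n)
    cv2.imwrite(f"pics/{n}0.png",f["img"][:,:,::-1])
    print(n,f["fx"],f["fy"],f["cx"],f["cy"]); print(np.round(f.get("extrinsics",f.get("tool_from_camera")),4))
print(env.get_time(), env.get_position(), env.get_tcp_rot())
E
```

```text
pics
scene 396.7577047700892 396.7577047700892 260.75433562923007 189.80961359162197
[[-0.7347  0.6406 -0.2234  0.8324]
 [ 0.6784  0.6926 -0.2449  0.2738]
 [-0.0021 -0.3315 -0.9435  1.1651]
 [ 0.      0.      0.      1.    ]]
top 498.5639545559684 498.5639545559684 255.56587296277905 193.35227267715987
[[-0.0175 -0.9893  0.1447  0.4249]
 [-0.9998  0.0154 -0.0152  0.0375]
 [ 0.0128 -0.1449 -0.9894  1.2695]
 [ 0.      0.      0.      1.    ]]
wrist 276.5626730379558 276.5626730379558 258.5792318390237 190.10204856614172
[[ 6.000e-04 -9.614e-01 -2.751e-01  7.070e-02]
 [ 1.000e+00  4.000e-04  7.000e-04  1.400e-03]
 [-6.000e-04 -2.751e-01  9.614e-01 -1.288e-01]
 [ 0.000e+00  0.000e+00  0.000e+00  1.000e+00]]
0.15 [0.20384434 0.53726054 0.25505459] [[-9.34907404e-01  3.54891044e-01 -7.01981888e-04]
 [ 3.54891643e-01  9.34906775e-01 -1.11543919e-03]
 [ 2.60428245e-04 -1.29195986e-03 -9.99999132e-01]]
```

View pics/scene0.png

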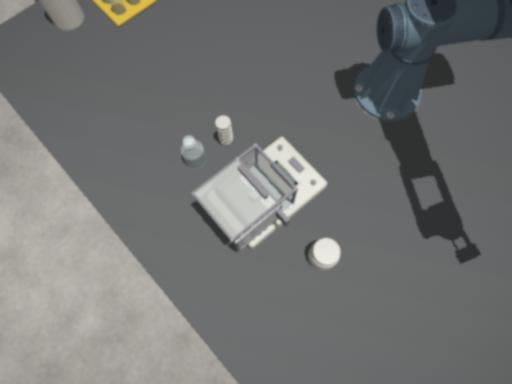

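View pics/top0.png

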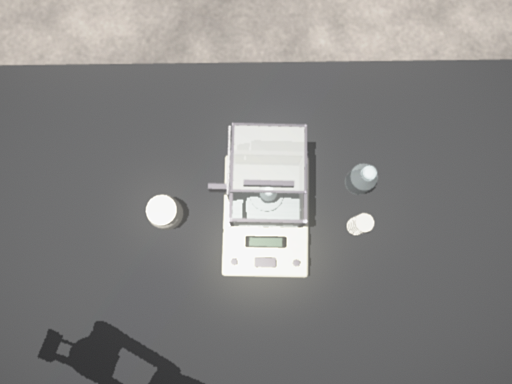

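View pics/wrist0.png

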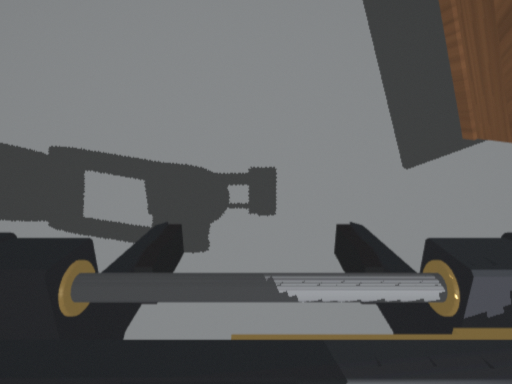

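The top view shows the balance with its keys towards the robot at rows 255-265. The side tab is at about (217,187) and the top tab at (268,183). The tub is on the left, with the cups and bottle on the right. I'll enlarge the crops next.

Run:
```python
import cv2
a=cv2.imread("pics/top0.png")[115:285,200:390]; cv2.imwrite("pics/top0c.png",cv2.resize(a,None,fx=3.5,fy=3.5,interpolation=cv2.INTER_CUBIC)[:600])
a=cv2.imread("pics/scene0.png")[110:280,170:360]; cv2.imwrite("pics/scene0c.png",cv2.resize(a,None,fx=3.5,fy=3.5,interpolation=cv2.INTER_CUBIC)[:600])
```

```text
(no output)
```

View pics/top0c.png

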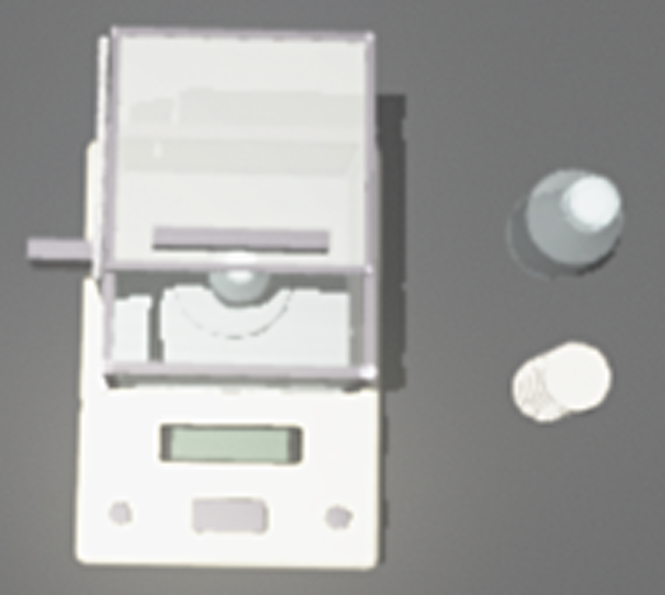

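View pics/scene0c.png

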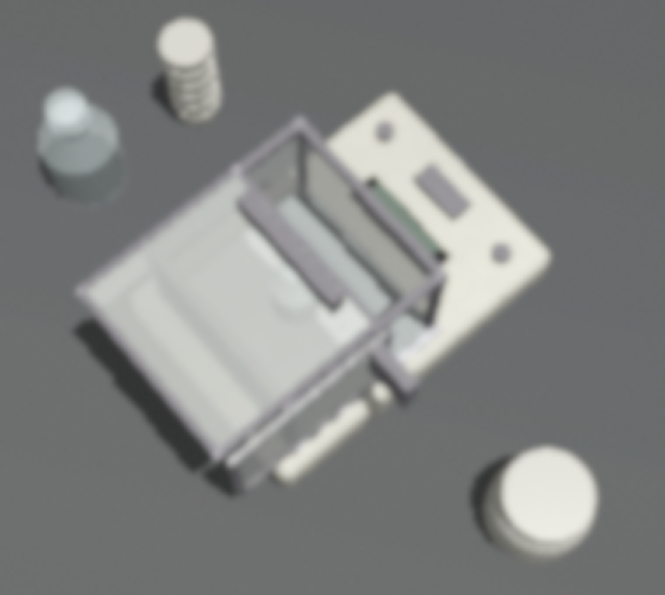

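```bash
cat > h.py <<'E'
import numpy as np, json
from scipy.optimize import least_squares
CAM={"scene":(396.758,260.754,189.81,np.array([[-0.7347,0.6406,-0.2234,0.8324],[0.6784,0.6926,-0.2449,0.2738],[-0.0021,-0.3315,-0.9435,1.1651]])),
"top":(498.564,255.566,193.352,np.array([[-0.0175,-0.9893,0.1447,0.4249],[-0.9998,0.0154,-0.0152,0.0375],[0.0128,-0.1449,-0.9894,1.2695]]))}
def proj(c,p):
    f,cx,cy,E=CAM[c]; q=E[:,:3].T@(np.asarray(p)-E[:,3]); return np.array([cx+f*q[0]/q[2],cy+f*q[1]/q[2]])
def back(c,uv,z):
    f,cx,cy,E=CAM[c]; d=E[:,:3]@np.array([(uv[0]-cx)/f,(uv[1]-cy)/f,1]); s=(z-E[2,3])/d[2]; return E[:,3]+s*d
def b2w(P,p):
    c,s=np.cos(P[2]),np.sin(P[2]); return np.array([P[0]+c*p[0]-s*p[1],P[1]+s*p[0]+c*p[1],p[2]])
E
cat > fit.py <<'E'
from h import *
T=lambda u,v:(200+(u+.5)/3.5-.5,115+(v+.5)/3.5-.5)
S=lambda u,v:(170+(u+.5)/3.5-.5,110+(v+.5)/3.5-.5)
# cam, pix, point fn(side,top)
D=[("top",T(230,514),(-.115,0,.063),0,0),("top",T(120,513),(-.115,.075,.063),0,0),("top",T(338,517),(-.115,-.075,.063),0,0),
("top",T(78,562),(-.15,.105,.055),0,0),("top",T(380,565),(-.15,-.105,.055),0,0),
("top",T(107,372),(-.03,.086,.185),0,0),("top",T(376,372),(-.03,-.086,.185),0,0),
("top",T(112,27),(.13,.086,.185),0,0),("top",T(375,33),(.13,-.086,.185),0,0),
("top",T(152,228),(-.004,.055,.2135),0,1),("top",T(329,231),(-.004,-.055,.2135),0,1),
("top",T(28,239),(-.004,.133,.182),1,0),
("scene",S(442,192),(-.115,0,.063),0,0),("scene",S(501,253),(-.115,.075,.063),0,0),("scene",S(384,131),(-.115,-.075,.063),0,0),
("scene",S(552,257),(-.15,.105,.055),0,0),("scene",S(393,93),(-.15,-.105,.055),0,0),
("scene",S(301,118),(-.03,-.086,.185),0,0),("scene",S(444,270),(-.03,.086,.185),0,0),("scene",S(77,291),(.13,-.086,.185),0,0),
]
def r(x,full=False):
    o=[]
    for c,uv,p,s,t in D:
        p=np.array(p); p[0]+=s*x[3]+t*x[4]; o.append(proj(c,b2w(x,p))-uv)
    return np.array(o) if full else np.ravel(o)
f=least_squares(r,[.55,0,0,.05,.05],loss="soft_l1"); print(f.x)
for d,e in zip(D,r(f.x,True)): print(d[0],d[2],np.round(e,2))
for n,c,uv,z in [("tub","top",(161,210),.085),("tub","scene",S(547,497),.085),("bottle","top",T(590,202),.135),("bottle","scene",S(66,105),.135),("cup","top",T(578,376),.12),("cup","scene",S(186,42),.12)]:
    w=back(c,uv,z); print(n,c,w)
json.dump(list(f.x),open("pose.json","w"))
E
python3 fit.py
```

```text
[ 0.55325033 -0.00540311 -0.03455923  0.05499936  0.05820287]
top (-0.115, 0, 0.063) [-0.1  -1.07]
top (-0.115, 0.075, 0.063) [ 0.06 -1.33]
top (-0.115, -0.075, 0.063) [ 0.27 -1.38]
top (-0.15, 0.105, 0.055) [-0.67 -0.81]
top (-0.15, -0.105, 0.055) [ 0.33 -0.17]
top (-0.03, 0.086, 0.185) [-2.04 -1.17]
top (-0.03, -0.086, 0.185) [-0.11  0.27]
top (0.13, 0.086, 0.185) [-1.67 25.77]
top (0.13, -0.086, 0.185) [ 0.33 25.57]
top (-0.004, 0.055, 0.2135) [-0.04 -0.06]
top (-0.004, -0.055, 0.2135) [0.53 0.06]
top (-0.004, 0.133, 0.182) [0.22 0.01]
scene (-0.115, 0, 0.063) [-0.28 -0.49]
scene (-0.115, 0.075, 0.063) [-0.06 -0.26]
scene (-0.115, -0.075, 0.063) [-0.24 -0.17]
scene (-0.15, 0.105, 0.055) [ 0.49 -0.51]
scene (-0.15, -0.105, 0.055) [-0.92 -1.47]
scene (-0.03, -0.086, 0.185) [-0.62 -0.13]
scene (-0.03, 0.086, 0.185) [1.1  1.36]
scene (0.13, -0.086, 0.185) [ 17.35 -13.79]
tub top [0.56155498 0.24542504 0.085     ]
tub scene [0.56739174 0.24610899 0.085     ]
bottle top [ 0.63597544 -0.24224533  0.135     ]
bottle scene [ 0.63739668 -0.24744224  0.135     ]
cup top [ 0.52180827 -0.23208501  0.12      ]
cup scene [ 0.52211201 -0.23182302  0.12      ]
```

```bash
sed -i 's/(.13,.086,.185),0,0/(.128,.084,.190),0,1/; s/(.13,-.086,.185),0,0/(.128,-.084,.190),0,1/g' fit.py; python3 fit.py
python3 - <<'E'
from h import *
P=json.load(open('pose.json'))
c,s=np.cos(P[2]),np.sin(P[2])
for n,w in [("tub",(.564,.246)),("bottle",(.637,-.245)),("cup",(.522,-.232))]:
    d=np.array(w)-P[:2]; print(n,c*d[0]+s*d[1],-s*d[0]+c*d[1])
E
```

```text
[ 0.55208257 -0.00538627 -0.03480852  0.05613335  0.06032096]
top (-0.115, 0, 0.063) [-0.11 -0.58]
top (-0.115, 0.075, 0.063) [ 0.05 -0.85]
top (-0.115, -0.075, 0.063) [ 0.26 -0.88]
top (-0.15, 0.105, 0.055) [-0.69 -0.33]
top (-0.15, -0.105, 0.055) [0.32 0.33]
top (-0.03, 0.086, 0.185) [-2.05 -0.65]
top (-0.03, -0.086, 0.185) [-0.1   0.81]
top (0.128, 0.084, 0.19) [-0.2   0.28]
top (0.128, -0.084, 0.19) [-0.22  0.1 ]
top (-0.004, 0.055, 0.2135) [-0.01 -0.5 ]
top (-0.004, -0.055, 0.2135) [ 0.55 -0.37]
top (-0.004, 0.133, 0.182) [0.23 0.01]
scene (-0.115, 0, 0.063) [ 0.01 -0.72]
scene (-0.115, 0.075, 0.063) [ 0.22 -0.5 ]
scene (-0.115, -0.075, 0.063) [ 0.05 -0.39]
scene (-0.15, 0.105, 0.055) [ 0.77 -0.75]
scene (-0.15, -0.105, 0.055) [-0.63 -1.69]
scene (-0.03, -0.086, 0.185) [-0.29 -0.39]
scene (-0.03, 0.086, 0.185) [1.42 1.09]
scene (0.128, -0.084, 0.19) [ 0.31 -0.55]
tub top [0.56155498 0.24542504 0.085     ]
tub scene [0.56739174 0.24610899 0.085     ]
bottle top [ 0.63597544 -0.24224533  0.135     ]
bottle scene [ 0.63739668 -0.24744224  0.135     ]
cup top [ 0.52180827 -0.23208501  0.12      ]
cup scene [ 0.52211201 -0.23182302  0.12      ]
tub 0.00316159414185776 0.25164873693839984
bottle 0.09320490843341225 -0.23651332790420174
cup -0.022177849126761677 -0.22752337474469514
```

Both views agree: the balance sits at about (0.552, -0.005) with a yaw of -2°. The side door is open about 56 mm and the top door about 60 mm. I'll close the side door first, checking IK before moving.

```bash
cat >> h.py <<'E'
P=json.load(open('pose.json'))
_c,_s=np.cos(P[2]),np.sin(P[2]); bx=np.array([_c,_s,0]); by=np.array([-_s,_c,0]); bz=np.array([0,0,1.])
RA=np.column_stack([-bx,by,-bz]); RB=np.column_stack([by,bx,-bz])
def tip(x,y,z): return b2w(P,np.array([x,y,z+17])/1000.)   # balance mm of fingertip -> TCP world
def w2b(w):
    d=np.asarray(w)[:2]-P[:2]; return np.round(1000*np.array([d@bx,d@by,w[2]-.017]),1)
E
python3 - <<'E'
from h import *
from station import env,effector,planner
for p,R in [((105,113,240),RB),((105,113,150),RB),((10,113,150),RB),((95,0,240),RA),((95,0,197),RA),((0,0,197),RA),((-115,0,100),RA),((-115,0,55),RA)]:
    q=planner.ik(tip(*p),R); print(p,None if q is None else np.round(q,2))
E
```

```text
(105, 113, 240) [-0.02  0.39  1.35 -0.    1.41  0.01]
(105, 113, 150) [-0.02  0.47  1.42 -0.    1.25  0.01]
(10, 113, 150) [-0.02  0.28  1.68 -0.    1.18  0.02]
(95, 0, 240) [-0.2   0.34  1.41 -0.    1.39 -1.73]
(95, 0, 197) [-0.2   0.37  1.45 -0.    1.32 -1.73]
(0, 0, 197) [-0.22  0.17  1.71 -0.    1.26 -1.76]
(-115, 0, 100) [-0.28  0.06  2.06 -0.    1.03 -1.81]
(-115, 0, 55) [-0.28  0.15  2.08 -0.    0.92 -1.81]
```

Run:
```python
from h import *
from station import env,effector,eyes
import cv2
effector.gripper_to(0.0,effort=5)
env.move_ptp(tip(108,113,240),RB)
print(env.get_time(),w2b(env.get_position()),env.get_force(),env.get_finger_gap())
env.move_linear(tip(108,113,152),v=0.12)
print(env.get_time(),w2b(env.get_position()),env.get_force())
for n in ("top","scene"):
    cv2.imwrite(f"pics/{n}1.png",cv2.resize(eyes.grab_frame(n)["img"][100:290,150:400,::-1],None,fx=3,fy=3))
```

```text
Traceback (most recent call last):
  File "h.py", line 16, in w2b
    d=np.asarray(w)[:2]-P[:2]; return np.round(1000*np.array([d@bx,d@by,w[2]-.017]),1)
                                                              ~^~~
ValueError: matmul: Input operand 1 has a mismatch in its core dimension 0, with gufunc signature (n?,k),(k,m?)->(n?,m?) (size 3 is different from 2)
```

```bash
sed -i 's/d@bx,d@by/d@bx[:2],d@by[:2]/' h.py
python3 - <<'E'
from h import *
from station import env,effector,eyes
import cv2
print(env.get_time(),w2b(env.get_position()),env.get_force(),env.get_finger_gap())
env.move_linear(tip(108,113,152),v=0.12)
print(env.get_time(),w2b(env.get_position()),env.get_force())
for n in ("top","scene"):
    cv2.imwrite(f"pics/{n}1.png",cv2.resize(eyes.grab_frame(n)["img"][100:290,150:400,::-1],None,fx=3,fy=3))
E
```

```text
3.7083 [107.6 114.2 240.1] [-0.18783208  0.437162   -0.19537223] 0.006691963242135904
4.5917 [108.6 113.1 152.9] [-0.54084881  0.25508204 -0.07048051]
```

View pics/top1.png

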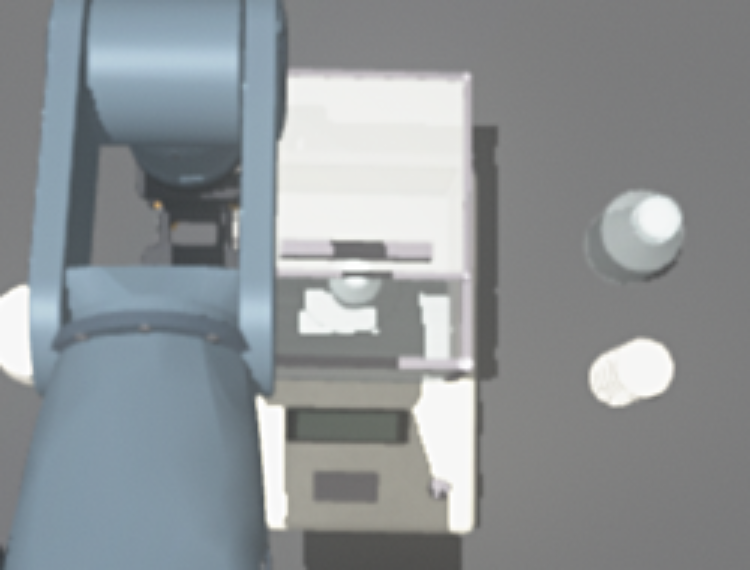

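View pics/scene1.png

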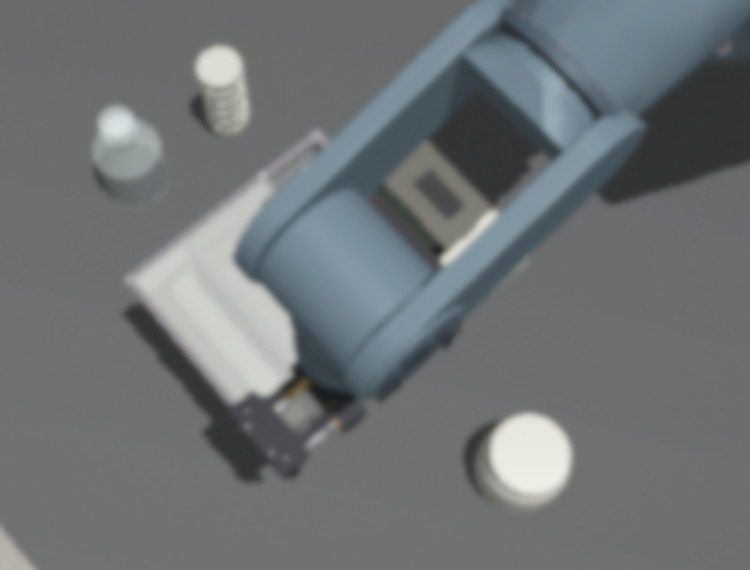

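The arm hides the tab in both views, but there is no contact force and the bottle, cups and tub are where they were. Next is the push, guarded by force and position.

```bash
cat >> h.py <<'E'
def push(env,x0,y,z,xend,xmin,lim=6,tol=.05):
    f0=env.get_force().copy() if hasattr(env.get_force(),'copy') else np.array(env.get_force())
    x=x0; hit=0
    while x>xend:
        x=max(x-12,xend); env.move_linear(tip(x,y,z),v=tol)
        f=np.array(env.get_force())-f0; fx=f@bx
        print(round(env.get_time(),2),w2b(env.get_position()),"F",np.round([fx,f@by,f[2]],1))
        if abs(fx)>12: print("big");return x
    while x>xmin:
        x-=1; env.move_linear(tip(x,y,z),v=.02); f=np.array(env.get_force())-f0; fx=f@bx
        print(round(env.get_time(),2),w2b(env.get_position()),"F",np.round([fx,f@by,f[2]],1))
        if fx>lim: return x
    return x
E
python3 - <<'E'
from h import *
from station import env
# expected stop: finger centre ~13.5
push(env,108,113,152,19,5)
E
```

```text
5.08 [ 95.7 113.1 152.3] F [0.3 1.9 0. ]
5.47 [ 83.7 113.1 152.1] F [-0.2  0.5  0.3]
5.87 [ 71.7 113.  152.1] F [-0.6  1.3  0.5]
6.26 [ 59.6 113.  152.1] F [-0.1  0.8  0.5]
6.65 [ 47.5 113.1 152. ] F [ 0.4  1.4 -0.2]
7.04 [ 35.6 113.  152. ] F [-0.1  0.9  0.4]
7.43 [ 23.5 113.1 152. ] F [0.1 0.7 1.1]
7.68 [ 18.7 113.  152. ] F [-0.7  1.3  0.8]
7.93 [ 18. 113. 152.] F [-0.1 -0.2  0.8]
8.18 [ 17.1 113.  152. ] F [ 1.9 -0.5  0.5]
8.43 [ 15.9 113.  152. ] F [ 0.9 -0.3  1. ]
8.68 [ 14.9 113.  152. ] F [ 1.   1.2 -0.6]
8.93 [ 13.9 113.  152. ] F [ 0.7  0.8 -0.1]
9.18 [ 12.9 113.  152. ] F [1.4 0.7 0.5]
9.43 [ 12.1 113.  152. ] F [ 2.5  1.3 -0.6]
9.68 [ 12.  113.  152.2] F [ 6.6  1.3 -3.4]
```

The arm was blocked at x = 12.0, where about 13.5 was expected, so the door has reached its stop. I'll back off, lift, and look before doing the top door.

Run:
```python
from h import *
from station import env,eyes
import cv2
env.move_linear(tip(35,114,155),v=.08)
env.move_linear(tip(60,113,260),v=.2)
env.move_ptp(tip(98,0,260),RA)
print(env.get_time(),w2b(env.get_position()),np.round(env.get_force(),1))
for n in ("top","scene"):
    cv2.imwrite(f"pics/{n}2.png",cv2.resize(eyes.grab_frame(n)["img"][100:290,150:400,::-1],None,fx=3,fy=3))
```

```text
12.3667 [ 97.7   0.3 259.4] [-0.6 -0.6  0.7]
```

View pics/top2.png

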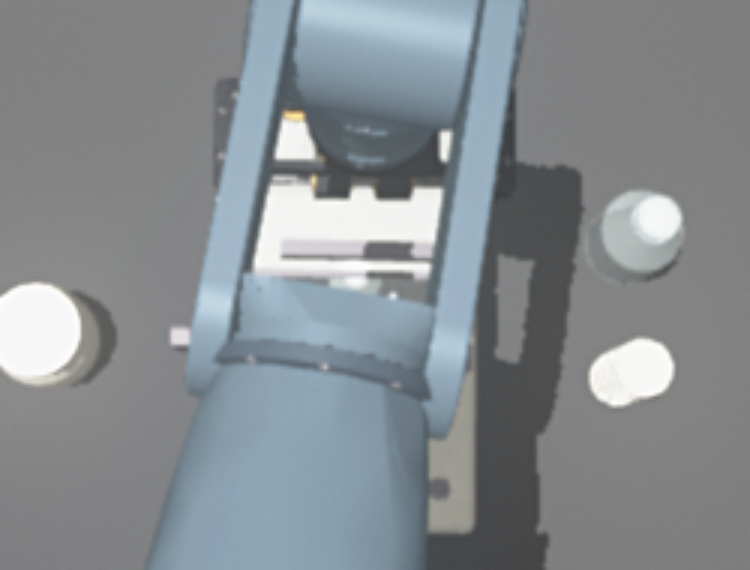

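View pics/scene2.png

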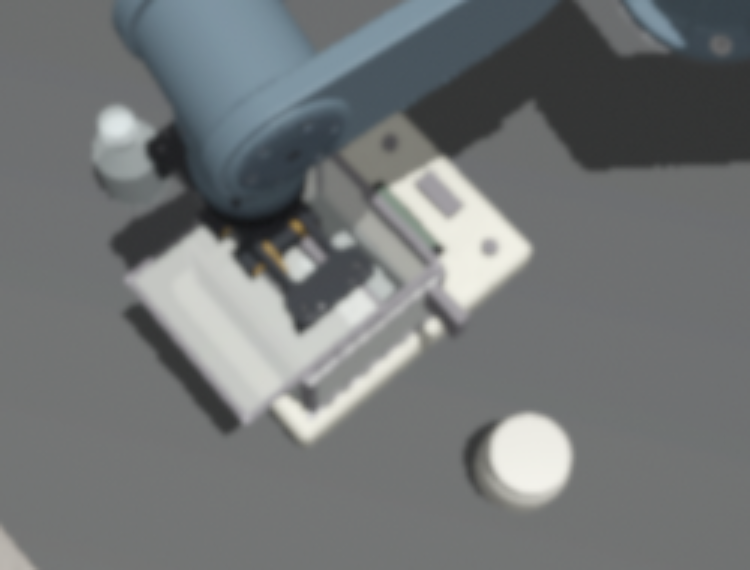

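The side tab now sits at the front, at crop pixel (180,337). The gripper is behind the top tab, so I'll descend and push.

Run:
```python
from h import *
from station import env
print("side tab shut rear-top-outer should be",proj("top",b2w(P,[-.004,.133,.182])), "front", proj("top",b2w(P,[-.016,.133,.182])))
env.move_linear(tip(95,0,199),v=.1)
f=env.get_force(); print(env.get_time(),w2b(env.get_position()),np.round(f,1))
if abs(f[2])<3: push(env,95,0,199,10,-5)
```

```text
side tab shut rear-top-outer should be [207.07725875 208.18509922] front [206.9050093  213.63173141]
13.225 [ 9.540e+01 -1.000e-01  1.995e+02] [-0.2  0.1  1.1]
13.62 [ 82.8  -0.  199.5] F [ 0.3 -0.2 -0.3]
14.01 [ 70.8   0.  199.1] F [ 0.4 -0.9 -1. ]
14.4 [ 58.6   0.  199. ] F [ 0.7 -0.3 -1. ]
14.79 [ 46.5   0.  199. ] F [ 0.9  0.2 -1.4]
15.18 [ 34.5   0.  199. ] F [-0.7 -0.8 -1.1]
15.57 [ 22.6   0.  199. ] F [ 0.2  0.5 -1.8]
15.97 [ 10.6  -0.  199. ] F [ 0.4 -0.  -0.7]
16.22 [  9.9   0.  198.9] F [ 0.6 -0.3 -0.5]
16.47 [  9.1  -0.  198.9] F [ 0.6 -0.4 -1.5]
16.72 [  8.   0. 199.] F [ 2.3 -1.1 -2. ]
16.97 [  6.9   0.  199. ] F [ 2.1 -0.1 -1.6]
17.22 [  6.1   0.  199.1] F [ 2.8  0.1 -2.4]
17.47 [  6.   -0.  199.1] F [ 7.   0.6 -4.2]
```

Run:
```python
from h import *
from station import env,eyes
import cv2
env.move_linear(tip(22,0,202),v=.08)
env.move_linear(tip(22,0,270),v=.2)
env.move_ptp(b2w(P,[-.33,.30,.32]),RA)
print(env.get_time(),w2b(env.get_position()),np.round(env.get_force(),1))
for n in ("top","scene"):
    im=eyes.grab_frame(n)["img"][:,:,::-1]; cv2.imwrite(f"pics/{n}3f.png",im)
    cv2.imwrite(f"pics/{n}3.png",cv2.resize(im[110:290,150:400],None,fx=3.2,fy=3.2,interpolation=cv2.INTER_CUBIC))
```

```text
20.0167 [-329.3  299.8  302.9] [-0.6 -0.6 -0.1]
```

View pics/top3.png

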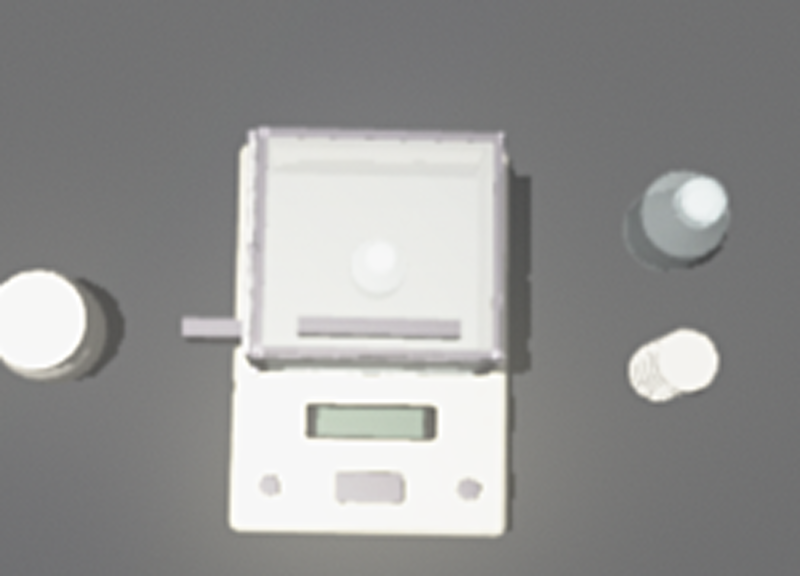

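View pics/scene3.png

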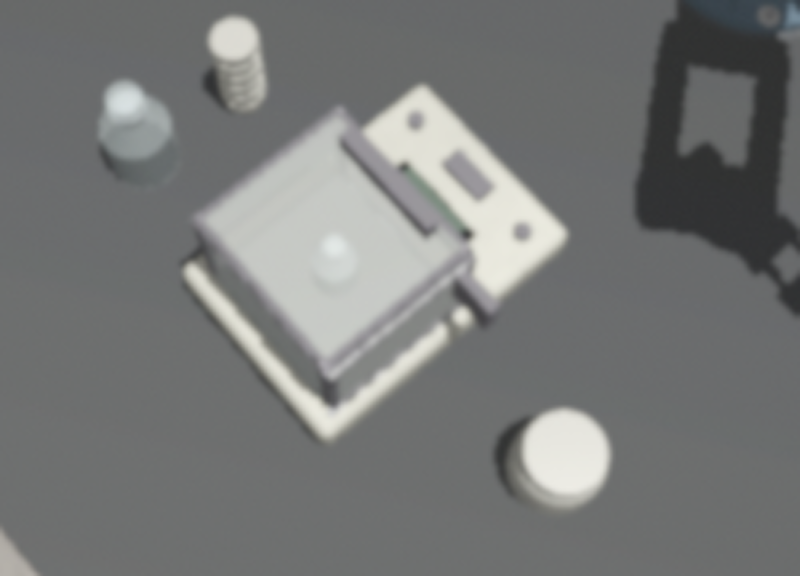

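Both doors look shut: the side tab is at (210,328) and the top tab at (378,327), and the chamber is covered. The bottle is upright and the bench items haven't moved. I'll compare the tab pixels with the shut prediction, then go over the bar key.

Run:
```python
from h import *
from station import env
for p,uv in [((-.004,.055,.2135),(298,317)),((-.004,-.055,.2135),(461,319)),((-.004,.133,.182),(183,318)),((-.115,0,.063),(370,486))]:
    print(p,proj("top",b2w(P,p)),"seen",150+uv[0]/3.2-.35,110+uv[1]/3.2-.35)
env.move_ptp(tip(-116,0,150),RA)
print(env.get_time(),w2b(env.get_position()),np.round(env.get_force(),1))
env.move_linear(tip(-116,0,72),v=.1)
print(env.get_time(),w2b(env.get_position()),np.round(env.get_force(),1))
```

```text
(-0.004, 0.055, 0.2135) [242.46614901 207.16440673] seen 242.775 208.7125
(-0.004, -0.055, 0.2135) [294.02081329 208.13135534] seen 293.7125 209.3375
(-0.004, 0.133, 0.182) [207.07725875 208.18509922] seen 206.8375 209.025
(-0.115, 0, 0.063) [265.24433264 260.92148426] seen 265.275 261.525
21.6 [-115.9    0.6  150.4] [ 1.   0.1 -0.5]
22.5333 [-115.5    0.    72.5] [0.7 1.  0.7]
```

Every point, the key included, is offset by about the same 1 px, so both tabs sit at their shut positions. Now I'll press the key.

Run:
```python
from h import *
from station import env
f0=np.array(env.get_force()); z=66
env.move_linear(tip(-116,0,z),v=.05)
while z>53:
    z-=1; env.move_linear(tip(-116,0,z),v=.02); f=np.array(env.get_force())-f0
    print(round(env.get_time(),2),w2b(env.get_position()),np.round(f,1))
    if f[2]>11: break
env.hold(.4); print(w2b(env.get_position()),np.round(np.array(env.get_force())-f0,1))
env.move_linear(tip(-116,0,75),v=.06)
print(round(env.get_time(),2),w2b(env.get_position()),np.round(np.array(env.get_force())-f0,1))
```

```text
23.05 [-116.   -0.   65.] [-0.9 -1.  -0.8]
23.3 [-116.    0.   64.] [-0.3 -0.7 -0.7]
23.55 [-116.   -0.   63.] [-0.6 -2.1 -0. ]
23.8 [-115.9   -0.    62.1] [-0.5 -1.2 -0.1]
24.05 [-115.9   -0.    61.1] [-0.8 -1.8  1.3]
24.3 [-115.9   -0.    60.1] [-0.7 -0.5  1.4]
24.55 [-115.9   -0.    59.1] [-0.7 -1.2  3.2]
24.8 [-115.9   -0.    58.1] [-0.9 -0.5  3.7]
25.05 [-115.8   -0.    57.4] [-2.  -0.6  8.1]
25.3 [-115.8   -0.    57.3] [-7.1  0.7 21. ]
[-115.8   -0.    57.3] [-6.8 -0.1 21. ]
26.17 [-116.2    0.    75. ] [-0.4 -1.1 -0.5]
```

The key bottomed out at z = 57.3, about 6 mm of travel, with a clear stop and then a release. I'll retreat and check.

Run:
```python
from h import *
from station import env,eyes
import cv2
env.move_linear(tip(-125,0,190),v=.15)
env.move_ptp(b2w(P,[-.33,.30,.32]),RA)
print(env.get_time(),np.round(env.get_force(),1))
ims=[]
for n in ("top","scene"):
    im=eyes.grab_frame(n)["img"][:,:,::-1]
    d=cv2.absdiff(im,cv2.imread(f"pics/{n}3f.png")); print(n,d.max(),(d.max(2)>25).sum())
    ims.append(cv2.resize(im[110:290,150:400],(400,288)))
cv2.imwrite("pics/end4.png",np.hstack(ims))
```

```text
28.5 [ 0.1  0.4 -0.5]
top 39 16
scene 25 0
```

View pics/end4.png

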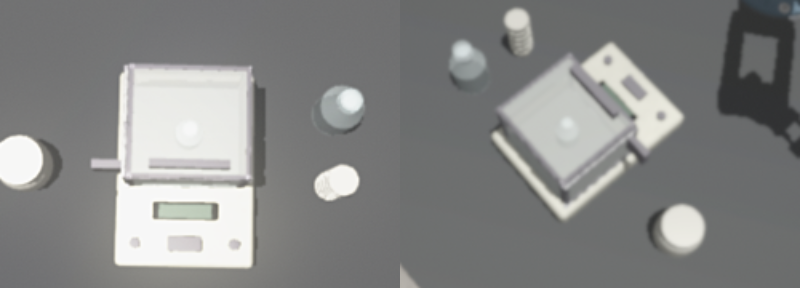

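The pictures match the ones taken before the key press: doors shut, key back up, bottles, cups and tub in place. I'm handing in.

```bash
python3 -c "
from station import env
env.sign_off(); print(env.get_time())"
```

```text
the job is handed in; nothing more can be done
the job is handed in; nothing more can be done
```

I shut both doors, pressed the bar key once and released it, then handed the job in at about 28.6 s of the 54 s allowed.

- **Doors:** I pushed the side door and then the top door from behind their tabs with closed fingers until each stopped, at about 7 N. In the pictures both tabs sit at their shut positions, apart from a roughly 1 px offset. The key showed a similar offset before it was pressed, so I take this as a small error in my measured balance position.
- **Bar key:** I pressed it to its stop at about 57 mm height, about 6 mm of travel, held it 0.4 s and let go. The force read 21 N at the stop, more than the 5 N needed, because the last 1 mm step pushed against it.
- **Last checks:** The final pictures match those from before the press almost exactly. The doors are shut, the key is up, the bottle is upright on the pan and the bench items have not moved. The arm was clear of everything, with no contact force.

No check failed. I could not read the door and key travel directly, so these results rest on the force stops and the pictures.

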